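Unlock the plate clamp of a microplate shaker by its knurled thumbwheel

ROBOT

A 7-joint arm with a two-finger parallel gripper is mounted at the origin on a cart in front of the work surface, level with it; the furniture and walls round the work are solid. World frame = base frame: x ahead of the robot, y to its left, z up, the work surface at z = 0. Lengths are in m, angles in rad, forces in N, time in s.
With the tool pointing down it reaches from about 0.4 to 0.875 m from the base axis. Payload 19.3 kg.
Tool frame: the origin (TCP) lies midway between the tips of the shut fingers; the grasp point (between the pads) lies 19 mm behind it; z points along the fingers, y is the line along which they close (so a half turn about z gives the same grasp; the last joint's range is limited). The gripper opens to 85 mm and grips with 20 to 120 N. Pads are 22 mm wide; open, the fingers measure 114 mm over their backs; the gripper's body (76 mm by 85 mm) begins 54 mm behind the grasp point. The pads swing forward as they close: fully open they stand 13 mm farther back than shut.
Start: joints at [-1.263, 0.521, -0.036, 1.599, 0.021, 1.021, -0.113], TCP at [0.231, 0.581, 0.231] pointing down, gripper open.
Joint ranges: [-2.91, 2.91], [-0.3, 2.13], [-1.5, 1.42], [0.17, 2.43], [-1.26, 4.41], [0.16, 1.93], [-2.52, 2.52]. Speed limits (rad/s): [1.89, 1.89, 2.39, 2.39, 3.01, 3.01, 3.01].

INTERFACE

Orientations are given as [roll, pitch, yaw] about the fixed x, y, z axes, in that order (R = Rz(yaw) Ry(pitch) Rx(roll)).
In Python, from workcell import * gives the robot as it stands.
- The arm moves only by the shell command python3 -m creep 'ROWS' [FORCE]. ROWS is JSON, a list that holds one entry, the list of rows, each a list of 7 numbers: the closure, from -1 (fully open) to 1 (shut), then the shift along the tool's x, y, z in m, then the turn, a rotation vector about the tool's x, y, z in degrees. A call has 1 to 10 rows; each row shifts and turns the commanded pose from where the row before left it, along the tool's axes as they then stand; what a row does not reach is not made up. A row lasts 1/10 s, in which the tool goes at most 50 mm and 8.59 degrees, less where a joint would pass 70% of its speed; a pose out of reach is approached as far as the arm can. A call is refused whole if a number of a shift passes 0.05 or a number of a turn 8.59, either way. A call with a gripper value outside its range is refused whole. The fingers move at their own pace and stop on an object; FORCE is the grip in N (left out, the last holds). Time passes only in rows, so rows that do not move let the fingers close. It gives the time, the measured TCP pose, the force, the opening and the grip force at its end, in the units of the state.
- observe(): the state, without advancing time (a new reading comes with each control period).
- grab_frame(name): name is "side" or "top" or "wrist"; returns a dict with "image" (384x512x3 uint8, red, green, blue), "range_z" (384x512 float32, m along the optical axis (not along the pixel's ray), 0 where there is no reading), "fx", "fy", "cx", "cy" (pixels), "R" (3x3) and "t" (3): a world point X has camera coordinates R X + t; the wrist camera has in their place "T_tool_cam" (4x4, takes a point from camera to tool coordinates, whose origin is the TCP and whose axes are the flange's). Camera axes: x right, y down, z forward; pixel columns grow to the right and rows downward; lengths in m; the calibration is good to about 2 mm. The wrist camera is an equidistant fisheye: a pixel r from the principal point sees the ray r / f radians off the axis. A picture is of the moment at which its call begins: read the wrist's pose just before it.
- job_done(): hands the job in; it is judged then, once.
Trained networks look in a picture, given as the dict that the camera call returned (one of the last four; its "shot" number tells which), for a name from the list of things; names that differ only in an ending like _2 or _b are one class to them, and where a whole thing is asked for, a point or a joint stands for the part that bears it (a point fixed in the world has none). Each returns a list of dicts, best first, with "confidence" (0 to 1); they miss things now and then, are a little off and sometimes report something else, mostly with a low value. They report only what shows in the picture. A call takes as long as a camera call. They do not tell look-alikes from the thing itself.
- find_in(picture, thing): "extent" ([centre column, centre row, width, height] in pixels, round what is visible of it).
- outline_of(picture, thing): "region" (384x512 bool, what is visible of it) and "extent" ([centre column, centre row, width, height] in pixels, round what is visible of it).
- tip_of(picture, thing): "position" ([column, row] in pixels: a listed point, or the origin of a listed thing).
The state is a dict: "clock": time; "qpos": joint angles; "qd": joint speeds; "joint_efforts": joint torques, N m; "position": TCP position; "tool_rot": TCP orientation; "force": force on the tool from outside, world axes, zero at the start; "moment": the same for the moment, N m; "grip_width": finger opening in m; "finger_force": force on a finger pad.
Only numpy, scipy, OpenCV 4.12 (cv2) and the standard library are available. Lean on these libraries where they do the work, as an engineer would, in place of code of your own. Each camera call takes 0.05 s, during which the arm holds its last target. There are 200 camera calls.

TASK

Free the well plate that is clamped on the shaker. With a fingertip, roll the knurled thumbwheel at the front of the shaker's platform anticlockwise (seen from above) by two full turns, not more, so that it draws its locking pin up out of the clamp slide; then push the clamp jaw back by its upright tab, away from the plate and towards the thumbwheel, as far as it goes. Only touch and push: pinch and lift nothing, leave the plate lying in its nest, and do not disturb the things beside the shaker.

Things in the scene. Friction and masses are not known exactly. Their poses are not given: they have to be found in the camera images.
- shaker: low microplate shaker, fixed; white housing 220 x 190 mm, aluminium platform 72 mm above the worktop. Origin on the worktop; in this frame the housing spans x -0.115 to 0.105, y -0.095 to 0.095. x points from its front (control panel) to its back, z up. On the platform's middle line, front to back: thumbwheel in its guard, clamp jaw with tab, clamped plate.
- wheel_center (a point): centre of the thumbwheel, half-way up its rim (shaker frame -0.072, 0, 0.091; fixed there). Steel disc, vertical axis, 34 mm across its 26 straight knurling ribs, 14 mm thick. Axes as the shaker's. The foremost point of the rim is 17 mm in front (-x) of the axis. The platform lies 19 mm below this point and ends 36 mm in front of it.
- guard_front (a point): point on the front face of the aluminium guard (55 mm wide, top 34 mm above the platform) that covers the wheel's sides and back, with a strap over its middle; fixed, level with the wheel's centre and 8 mm in front of its axis. Only the rim in front of this point stands free. The pin's end sticks up 1 mm above the strap when locked.
- thumbwheel (a joint): turn of the wheel in rad: 0 screwed home, growing anticlockwise seen from above, end stop at 18.85. Starts within 0.25 of 0, stays where left. Needs about 1 N at the rim; a fingertip pressed on the ribs carries it along, 1 rad per 17 mm of stroke. A black groove on its top points to the front at 0. A turn lifts the pin 3 mm; it sits 5.2 mm deep.
- tab (a point): middle of the upright aluminium tab on the clamp jaw, 32 mm wide (shaker y), 6 mm thick (shaker x); it moves with the jaw. The tab's top is 11.5 mm above this point, the jaw's top 14.5 mm below, the plate's top 16.5 mm below; the plate's edge begins 11 mm behind (+x). Push on its back face, towards the shaker's front (-x).
- clamp_slide (a joint): travel of the clamp jaw in m: 0 clamping the plate, 0.025 fully back against its stop; it moves along the shaker's -x. It needs about 2 N, and is barred (about 1 mm play) while the pin is in its hole.
- plate_mid (a point): centre of the white 96-well plate in the nest between jaw and fences, 85 x 128 x 14 mm, half-way up; loose, to be left lying there.
- next_plate: another white well plate, 85 x 128 x 14 mm, on the worktop left of the shaker; origin at the centre of its underside; a bystander.
- beaker_50: small glass beaker, 50 mm wide, 60 mm high, right of the shaker; origin at the centre of its underside; a bystander.
- marker_blue: felt marker, 138 mm long, 13 mm thick, lying right of the shaker; origin at the centre of its underside; a bystander.
Mind the look-alikes: they are no part of the job. Leave any brown look-alike of the part that bears plate_mid alone.

How it is judged:
By the outcome, as a careful person would: the job done as asked, in the order asked, and still so for the second after the job is handed in, with the robot touching nothing.
It also fails if it takes over 64 s, if anything falls off the work surface, if the arm or the gripper's body presses on something with over 40 N, if the wrist force passes 120 N, or if a joint passes its speed limit or range.

## Working session

There is one attempt and no reset: what is moved stays moved. The work goes in short steps, Python scripts to look and compute and a shell command to move; the robot and the scene stay as the last step left them, time stands still between calls to the robot, and variables do not carry over. Pictures are saved under pics/ and viewed, at most 10 in all, crops included, and the job is handed in when it is done.

```bash
mkdir -p pics; ls; cat > h.py <<'E'
from workcell import *
import numpy as np, cv2
from scipy.spatial.transform import Rotation as Ro
def world(p,u,v,z=None):
    d=p["range_z"]; ui,vi=int(round(u)),int(round(v))
    w=d[max(0,vi-1):vi+2,max(0,ui-1):ui+2]; w=w[w>0]
    zz=np.median(w) if w.size else np.nan
    r=np.array([(u-p["cx"])/p["fx"],(v-p["cy"])/p["fy"],1])
    if z is not None: # intersect with world plane z
        o=-p["R"].T@p["t"]; k=p["R"].T@r; return o+k*(z-o[2])/k[2]
    return p["R"].T@(r*zz-p["t"])
def save(p,n): cv2.imwrite("pics/"+n,p["image"][:,:,::-1])
E
python3 - <<'E'
from h import *
s=observe();print({k:np.round(v,3) for k,v in s.items()})
ims=[]
for c in("top","side"):
    p=grab_frame(c);ims.append(p["image"])
    print(c,np.round(-p["R"].T@p["t"],3))
    for n in("wheel_center","guard_front","tab","plate_mid","shaker","next_plate","beaker_50","marker_blue"):
        for r in tip_of(p,n)[:3]:
            print(n,round(r["confidence"],2),np.round(r["position"]),np.round(world(p,*r["position"]),4))
    if c=="top":
        for r in find_in(p,"plate_mid"):print("F",r)
im=np.vstack(ims);cv2.imwrite("pics/a.png",cv2.resize(im[:,:,::-1],None,fx=.78,fy=.78))
E
```

```text
pics
{'clock': np.float64(0.0), 'qpos': array([-1.263,  0.522, -0.036,  1.6  ,  0.021,  1.021, -0.113]), 'qd': array([ 0.001,  0.001,  0.001,  0.   ,  0.   ,  0.   , -0.002]), 'joint_efforts': array([ 0.0000e+00, -9.2710e+01,  1.9800e+00, -3.6993e+01,  1.8000e-02,
        8.0000e-03, -0.0000e+00]), 'position': array([0.23 , 0.581, 0.231]), 'tool_rot': array([-3.14 ,  0.   ,  2.764]), 'force': array([-0.444,  0.752, -1.525]), 'moment': array([-0.022,  0.03 , -0.001]), 'finger_force': np.float64(0.0), 'grip_width': np.float64(0.085)}
top [0.515 0.087 1.025]
wheel_center 0.9 [313. 226.] [ 0.5188 -0.0509  0.1057]
wheel_center 0.7 [318. 231.] [ 0.5062 -0.0653  0.0966]
guard_front 0.92 [317. 230.] [ 0.5091 -0.063   0.0985]
tab 0.78 [310. 201.] [ 0.5844 -0.0476  0.0897]
plate_mid 0.96 [305. 185.] [ 0.6282 -0.0361  0.0871]
plate_mid 0.83 [176. 250.] [0.4593 0.3222 0.0119]
shaker 0.7 [303. 205.] [ 0.5749 -0.03    0.0868]
next_plate 0.66 [247. 213.] [0.5601 0.1209 0.0146]
beaker_50 0.87 [353. 176.] [ 0.6589 -0.1858  0.015 ]
marker_blue 0.6 [357. 220.] [ 0.5327 -0.1927  0.0105]
F {'extent': [177.9, 249.3, 48.9, 33.1], 'confidence': 0.74}
side [ 0.452 -0.689  0.454]
wheel_center 0.6 [222. 222.] [ 0.5085 -0.0682  0.0962]
guard_front 0.57 [222. 221.] [ 0.5085 -0.0677  0.0986]
tab 0.78 [257. 209.] [ 0.5788 -0.0588  0.1109]
plate_mid 0.93 [186. 186.] [0.4489 0.3064 0.0113]
plate_mid 0.57 [280. 216.] [ 0.6276 -0.0498  0.0843]
shaker 0.85 [260. 252.] [ 0.5684 -0.134   0.0633]
next_plate 0.7 [240. 216.] [ 0.554  -0.0048  0.0697]
beaker_50 0.69 [313. 295.] [ 0.6432 -0.2084  0.0125]
marker_blue 0.87 [243. 306.] [ 0.5237 -0.1997  0.0041]
```

View pics/a.png

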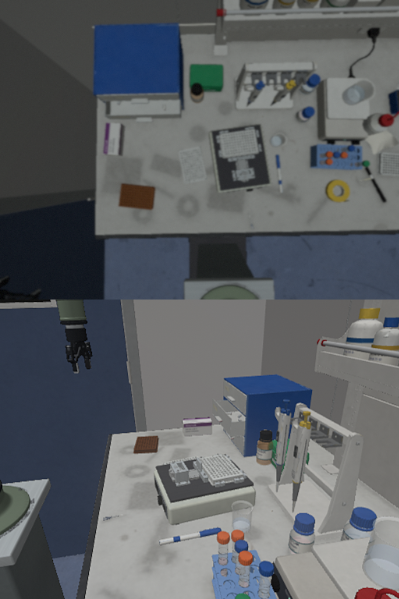

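The picture shows the white plate on the shaker around (305,185) in the top view. The brown plate at (176,250) is the look-alike and gets left alone. The shaker is turned slightly clockwise. Next I'll fit the shaker pose from depth and confirm with an enlarged crop.

```bash
python3 - <<'E'
from h import *
p=grab_frame("top")
d=p["range_z"];V,U=np.mgrid[0:384,0:512]
X=(np.stack([(U-p["cx"])/p["fx"]*d,(V-p["cy"])/p["fy"]*d,d],-1)-p["t"])@p["R"]
m=(d>0)&(X[...,2]>.045)&(X[...,2]<.13)&(abs(X[...,0]-.58)<.16)&(abs(X[...,1]+.035)<.17)
n,l,st,_=cv2.connectedComponentsWithStats(m.astype(np.uint8))
k=1+np.argmax(st[1:,4]);q=X[l==k]
r=cv2.minAreaRect(q[:,:2].astype(np.float32));print(r,st[k]);
for o in outline_of(p,"shaker")[:1]:
    mm=o["region"]&(d>0);print("outl",cv2.minAreaRect(X[mm&(X[...,2]>.05)][:,:2].astype(np.float32)))
h=q[:,2];print(np.histogram(h,20))
for lo,hi in((.08,.095),(.095,.13)):
    a=q[(h>lo)&(h<hi)];print(lo,cv2.minAreaRect(a[:,:2].astype(np.float32)),len(a))
s=grab_frame("side")
a=cv2.resize(p["image"][150:260,255:370],(575,550),interpolation=2)
b=cv2.resize(s["image"][180:290,190:330],(700,550),interpolation=2)
im=np.hstack([a,b]);im=cv2.resize(im,(800,345));cv2.imwrite("pics/b.png",im[:,:,::-1])
E
```

```text
((0.5819351077079773, -0.04734707623720169), (0.22499027848243713, 0.19005738198757172), 7.038002967834473) [ 268  159   80   88 5551]
outl ((0.5839231610298157, -0.047101639211177826), (0.22078682482242584, 0.19005738198757172), 7.038002967834473)
(array([  27,   90,  246,  238,   23,    7,  494, 1843,  573,  305,  433,
        861,   96,   12,   47,   22,  120,   81,   24,    9]), array([0.0458537 , 0.0494711 , 0.05308851, 0.05670591, 0.06032331,
       0.06394072, 0.06755812, 0.07117553, 0.07479293, 0.07841033,
       0.08202774, 0.08564514, 0.08926255, 0.09287995, 0.09649735,
       0.10011476, 0.10373216, 0.10734957, 0.11096697, 0.11458437,
       0.11820178]))
0.08 ((0.595292866230011, -0.04577726125717163), (0.17617227137088776, 0.14519299566745758), 7.2959747314453125) 1582
0.095 ((0.5423058867454529, -0.05183831974864006), (0.07981261610984802, 0.05498545244336128), 7.298932075500488) 311
```

View pics/b.png

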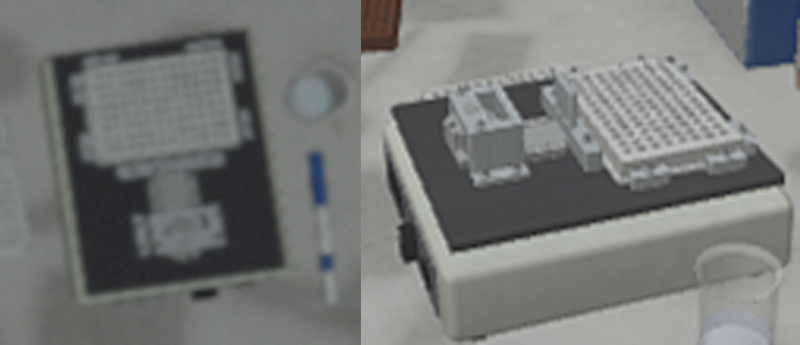

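The crop shows the thumbwheel and guard at the front of the platform (about crop 180,235 left; 485,130 right), the jaw with its tab, and the white plate behind them. The beaker and marker are on the right. Shaker yaw is about +7.2°, with the origin near (0.585,-0.047). I'll shut the fingers and move to hover in front.

```bash
python3 -m creep '[[[1,-0.035,-0.035,0,0,0,0],[1,-0.035,-0.035,0,0,0,0],[1,-0.035,-0.035,0,0,0,0],[1,-0.035,-0.035,0,0,0,0],[1,-0.035,-0.035,0,0,0,0],[1,-0.035,-0.035,0,0,0,0],[1,-0.035,-0.035,0,0,0,0],[1,-0.035,-0.035,0,0,0,0],[1,-0.035,-0.035,0,0,0,0],[1,-0.035,-0.035,0,0,0,0]]]' 40; python3 -m creep '[[[1,-0.035,-0.035,0,0,0,0],[1,-0.035,-0.035,0,0,0,0],[1,-0.025,-0.025,0,0,0,0],[1,0,0,0,0,0,-8.5],[1,0,0,0,0,0,-8.5],[1,0,0,0,0,0,-8.5],[1,0,0,0,0,0,-3.3],[1,0,0,0,0,0,0]]]'
python3 - <<'E'
from h import *
s=observe();print(np.round(s["position"],4),np.round(s["tool_rot"],3),np.round(s["qpos"],2),s["clock"],s["grip_width"],s["force"])
p=grab_frame("wrist");save(p,"c.png");print(np.round(p["T_tool_cam"],4),p["fx"],p["cx"],p["cy"])
E
```

```text
clock: 2.1
position: [0.4273, 0.1246, 0.2317]
tool_rot: [3.141, 0.001, 2.764]
force: [1.1, 1.0, 0.4]
grip_width: -0.0002
finger_force: 0.0
clock: 2.9
position: [0.48, 0.003, 0.2314]
tool_rot: [3.142, 0.0, -3.016]
force: [0.3, -0.3, -0.3]
grip_width: 0.0004
finger_force: 0.0
[0.48   0.003  0.2314] [ 3.142  0.    -3.016] [-0.21  0.29  0.1   1.97 -0.04  0.88  1.61] 2.9 0.0003996218032599053 [ 0.32892443 -0.25310028 -0.32022852]
[[ 2.000e-04 -9.567e-01 -2.909e-01  7.420e-02]
 [ 1.000e+00  3.000e-04 -4.000e-04  3.000e-04]
 [ 5.000e-04 -2.909e-01  9.567e-01 -1.434e-01]
 [ 0.000e+00  0.000e+00  0.000e+00  1.000e+00]] 297.3186396354542 255.25878485481203 192.34492056431438
```

View pics/c.png

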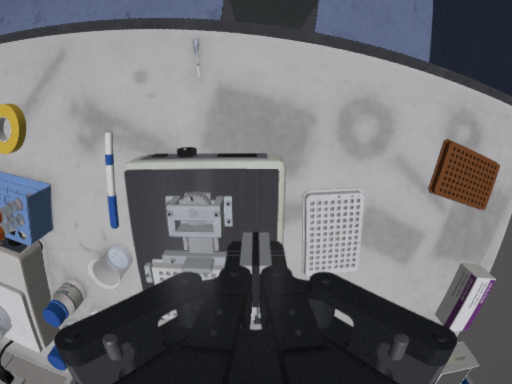

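The wrist view shows the shaker, with the wheel at (198,197) in its guard and the marker at (110,180). The fingers come in from below. I'll measure with the wrist camera.

```bash
cat >> h.py <<'E'
def ray(p,u,v):
    a=np.array([u-p["cx"],v-p["cy"]]);r=np.hypot(*a);th=r/p["fx"]
    return np.array([*(a/max(r,1e-9)*np.sin(th)),np.cos(th)])
def wpose(): 
    s=observe();return Ro.from_euler("xyz",s["tool_rot"]).as_matrix(),np.array(s["position"])
def wworld(p,RT,u,v,z=None):
    R,t=RT;T=p["T_tool_cam"];d=ray(p,u,v)
    if z is None:
        g=p["range_z"][int(v)-1:int(v)+2,int(u)-1:int(u)+2];g=g[g>0]
        return R@(T[:3,:3]@(d*np.median(g)/d[2])+T[:3,3])+t
    o=R@T[:3,3]+t;k=R@T[:3,:3]@d;return o+k*(z-o[2])/k[2]
def wpix(p,RT,X):
    R,t=RT;T=p["T_tool_cam"];c=T[:3,:3].T@(R.T@(np.array(X)-t)-T[:3,3])
    th=np.arctan2(np.hypot(c[0],c[1]),c[2]);e=c[:2]/np.hypot(c[0],c[1])
    return np.array([p["cx"],p["cy"]])+e*p["fx"]*th
E
python3 - <<'E'
from h import *
RT=wpose();p=grab_frame("wrist")
for n,z in(("wheel_center",.091),("guard_front",.091),("tab",.1025),("plate_mid",.086)):
    for r in tip_of(p,n)[:2]: print(n,round(r["confidence"],2),np.round(r["position"],1),np.round(wworld(p,RT,*r["position"],z),4))
# platform front edge/height map: cluster of points above platform
P=[]
for v in range(140,300,1):
    for u in range(110,300,1):
        if p["range_z"][v,u]>0:
            P.append(wworld(p,RT,u,v))
P=np.array(P);a=P[(P[:,2]>.05)&(P[:,2]<.14)]
o=np.array([.585,-.0467]);th=np.radians(7.15);c,s=np.cos(th),np.sin(th)
def sh(Q): return (Q[:,:2]-o)@np.array([[c,-s],[s,c]])
q=sh(a);z=a[:,2]
print("housing x min,y range at top",np.percentile(q[z>.055],[.5,99.5],axis=0))
g=q[(z>.1)&(z<.112)&(q[:,0]<-.03)];print("guard top",np.percentile(g,[2,50,98],axis=0),len(g))
f=q[(z>.085)&(z<.095)&(q[:,0]<-.07)];print("wheel front",np.percentile(f,[2,50],axis=0),len(f))
t=a[(z>.1)&(q[:,0]>-.03)&(q[:,0]<.04)];print("tab",len(t),np.percentile(sh(t),[2,98],axis=0) if len(t) else 0,np.percentile(t[:,2],98) if len(t) else 0)
print("heights",np.histogram(z,15))
cr=cv2.resize(p["image"][180:250,155:245],(720,560),interpolation=cv2.INTER_CUBIC);cv2.imwrite("pics/d.png",cr[:,:,::-1])
E
```

```text
wheel_center 0.94 [196.6 213.1] [ 0.5219 -0.0528  0.091 ]
guard_front 0.59 [196.1 199.4] [ 0.507  -0.0542  0.091 ]
tab 0.64 [200.1 263.8] [ 0.5751 -0.0445  0.1025]
plate_mid 0.63 [465.7 175.9] [0.4419 0.2537 0.086 ]
housing x min,y range at top [[-0.10993101 -0.12384501]
 [ 0.04480026  0.093335  ]]
guard top [[-0.07687787 -0.02468578]
 [-0.06445064  0.00246912]
 [-0.04362661  0.0281428 ]] 1455
wheel front [[-0.08543069 -0.02449905]
 [-0.07693275  0.00760718]] 152
tab 332 [[-0.01145266 -0.01348369]
 [-0.00539138  0.01630849]] 0.11568827509428889
heights (array([ 565, 1394,  268,    0,  323, 8599,  962,  455,  934,  197,  284,
        385, 1162,  340,  167]), array([0.05000305, 0.05439945, 0.05879585, 0.06319225, 0.06758865,
       0.07198505, 0.07638145, 0.08077785, 0.08517425, 0.08957065,
       0.09396705, 0.09836345, 0.10275985, 0.10715625, 0.11155265,
       0.11594905]))
```

View pics/d.png

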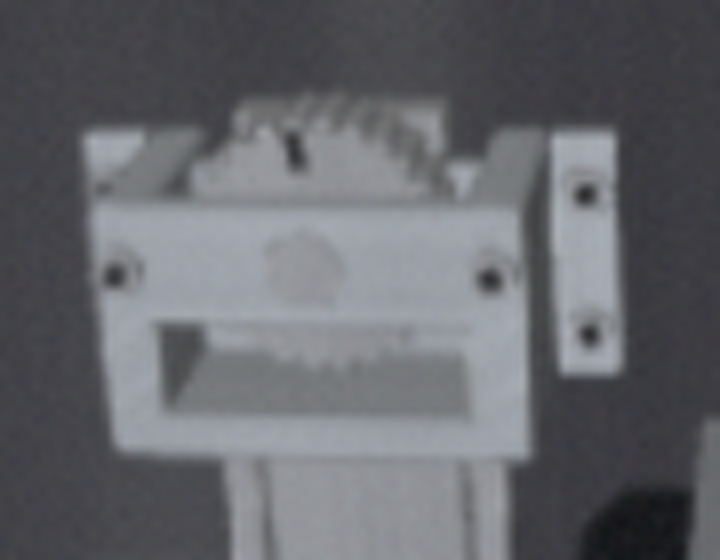

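The groove at pixel (191,199) points almost to the front, slightly towards -y. The wheel's rim stands free, with the pin's end seen on the strap at about (193,213). Fitted origin is (0.588,-0.0446), and the tool axes are now the shaker's with x and z flipped. I'll go down in front of the rim.

```bash
python3 - <<'E'
from h import *
RT=wpose();p=grab_frame("wrist")
a=wworld(p,RT,191.5,198.75,.098);w=np.array([.5164,-.0536]);d=a[:2]-w;th=np.radians(7.15)
x=d@[np.cos(th),np.sin(th)];y=d@[-np.sin(th),np.cos(th)];print("groove",x,y,np.degrees(np.arctan2(-y,-x)))
E
python3 -m creep '[[[1,0.014,-0.040,0.02,0,0,0],[1,0,0,0.04,0,0,0],[1,0,0,0.045,0,0,0],[1,0,0,0.044,0,0,0],[1,0,-0.012,0,0,0,0],[1,0,0,0,0,0,0]]]'
python3 -m creep '[[[1,-0.012,0,0,0,0,0],[1,-0.003,0,0,0,0,0],[1,0,0,0,0,0,0]]]'
```

```text
groove -0.01237655075382883 -0.0024267868159409335 11.093777213210407
clock: 3.85
position: [0.4726, -0.052, 0.0828]
tool_rot: [-3.141, -0.001, -3.019]
force: [-0.2, -0.9, 0.8]
grip_width: -0.0003
finger_force: 0.0
clock: 4.15
position: [0.4886, -0.0479, 0.084]
tool_rot: [3.142, 0.002, -3.016]
force: [-2.4, 1.5, 3.9]
grip_width: -0.0
finger_force: 2.0
```

```bash
python3 -m creep '[[[1,-0.002,0,0,0,0,0],[1,0,-0.006,0,0,0,0]]]';python3 -m creep '[[[1,0,-0.006,0,0,0,0],[1,0,-0.006,0,0,0,0]]]'; python3 -m creep '[[[1,0.015,0,0,0,0,0],[1,0,0.048,0,0,0,0],[1,0,0,0,0,0,0]]]'
python3 - <<'E'
from h import *
RT=wpose();p=grab_frame("wrist")
w=wpix(p,RT,[.5164,-.0536,.095]);print(w)
u,v=w.astype(int);cr=cv2.resize(p["image"][v-40:v+30,u-45:u+45],(720,560),interpolation=cv2.INTER_CUBIC);cv2.imwrite("pics/e.png",cr[:,:,::-1]);print(u,v)
E
```

```text
clock: 4.35
position: [0.4887, -0.0527, 0.0833]
tool_rot: [3.14, -0.003, -3.015]
force: [-18.0, 2.4, 13.7]
grip_width: -0.0005
finger_force: 9.2
clock: 4.55
position: [0.4903, -0.0659, 0.0831]
tool_rot: [3.141, -0.003, -3.016]
force: [-10.0, -1.0, 2.0]
grip_width: 0.0003
finger_force: 4.8
clock: 4.85
position: [0.4715, -0.015, 0.0835]
tool_rot: [3.14, 0.002, -3.011]
force: [-0.3, -0.5, 1.1]
grip_width: 0.0001
finger_force: 0.0
[178.94344719 313.41566118]
178 313
```

View pics/e.png

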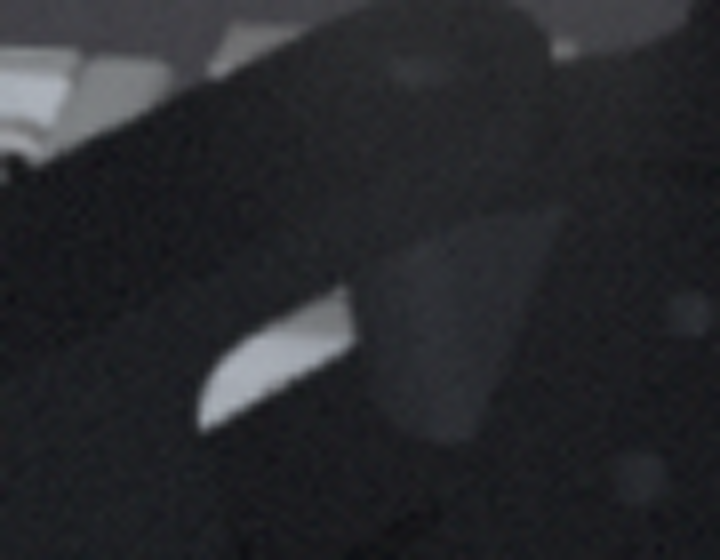

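```bash
cat >> h.py <<'E'
O=np.array([.5878,-.0446]);TH=np.radians(7.15);B=np.array([[np.cos(TH),np.sin(TH)],[-np.sin(TH),np.cos(TH)]])
def tcp_s():
    s=observe();return np.r_[B@(np.array(s["position"])[:2]-O),s["position"][2]]
E
python3 -c "
from h import *
print(tcp_s(),observe()['clock'])"
python3 -m creep '[[[1,0,-0.030,0,0,0,0],[1,0,0,0,0,0,0],[1,-0.015,0,0,0,0,0],[1,0,0,0,0,0,0],[1,0,-0.006,0,0,0,0],[1,0,-0.006,0,0,0,0],[1,0,-0.006,0,0,0,0],[1,0,0,0,0,0,0],[1,0.015,0,0,0,0,0],[1,0,0.018,0,0,0,0]]]'
python3 -c "
from h import *
print(tcp_s(),observe()['clock'])"
```

```text
[-0.11156833  0.04161193  0.08355707] 4.9
clock: 5.9
position: [0.474, -0.0523, 0.0831]
tool_rot: [-3.14, 0.0, -3.021]
force: [0.6, 0.7, -0.6]
grip_width: 0.0001
finger_force: 0.0
[-0.11382744  0.00656228  0.08305492] 5.9
```

```bash
python3 -m creep '[[[1,-0.015,0,0,0,0,0],[1,0,0,0,0,0,0],[1,0,-0.006,0,0,0,0],[1,0,-0.006,0,0,0,0],[1,0,-0.006,0,0,0,0],[1,0,0,0,0,0,0],[1,0.015,0,0,0,0,0],[1,0,0.018,0,0,0,0],[1,0,0,0,0,0,0]]]'
python3 -m creep '[[[1,-0.015,0,0,0,0,0],[1,0,0,0,0,0,0],[1,0,-0.006,0,0,0,0],[1,0,-0.006,0,0,0,0],[1,0,-0.006,0,0,0,0],[1,0,0,0,0,0,0],[1,0.015,0,0,0,0,0],[1,0,0.018,0,0,0,0],[1,0,0,0,0,0,0]]]' | sed -n 2p
python3 -m creep '[[[1,-0.015,0,0,0,0,0],[1,0,0,0,0,0,0],[1,0,-0.006,0,0,0,0],[1,0,-0.006,0,0,0,0],[1,0,-0.006,0,0,0,0],[1,0,0,0,0,0,0],[1,0.015,0,0,0,0,0],[1,0,0.018,0,0,0,0],[1,0,0,0,0,0,0]]]' | sed -n 2p
python3 -m creep '[[[1,-0.015,0,0,0,0,0],[1,0,0,0,0,0,0],[1,0,-0.006,0,0,0,0],[1,0,-0.006,0,0,0,0],[1,0,-0.006,0,0,0,0],[1,0,0,0,0,0,0],[1,0.015,0,0,0,0,0],[1,0,0.050,0,0,0,0],[1,0,0.02,-0.04,0,0,0],[1,0,0,-0.045,0,0,0]]]' | sed -n 2p
python3 -m creep '[[[1,-0.014,0,-0.045,0,0,0],[1,0,0,-0.018,0,0,0],[1,0,0,0,0,0,0]]]'
cat >> h.py <<'E'
def rect(name):
    "top view of the wheel, 10 px/mm, 60x50 mm, image up=front, right=+y, plane z=.098"
    RT=wpose();p=grab_frame("wrist")
    M=np.zeros((350,600,2),np.float32)
    for i in range(350):
        for j in range(600):
            xy=O+B.T@np.array([-.072-.022+i*1e-4,(j-300)*1e-4]);M[i,j]=wpix(p,RT,[*xy,.098])
    im=cv2.remap(p["image"],M[...,0],M[...,1],cv2.INTER_CUBIC);cv2.imwrite("pics/"+name,im[:,:,::-1])
    g=cv2.cvtColor(im,cv2.COLOR_RGB2GRAY).astype(float)
    ang=np.arange(-55,56,5);pr=[]
    for a in ang:
        pr.append(min(np.mean([g[int(220-r*10*np.cos(np.radians(a))),int(300-r*10*np.sin(np.radians(a)))] for r in np.arange(q,q+3,.5)]) for q in(10,11,12)))
    print(dict(zip(ang.tolist(),np.round(pr).astype(int).tolist())));return p,RT,im
E
python3 -c "
from h import *
print(tcp_s(),observe()['clock']);rect('f.png')"
```

```text
clock: 6.8
position: [0.4752, -0.0486, 0.0831]
tool_rot: [3.141, 0.001, -3.016]
force: [0.6, -0.2, 0.9]
grip_width: 0.0001
finger_force: 0.0
position: [0.4751, -0.0488, 0.0829]
position: [0.4752, -0.0489, 0.0828]
position: [0.4677, 0.0038, 0.1679]
clock: 9.9
position: [0.4841, 0.003, 0.2334]
tool_rot: [-3.142, 0.006, -3.017]
force: [0.3, -0.4, -1.0]
grip_width: -0.0
finger_force: 0.0
[-0.09701     0.06009743  0.23344023] 9.9
{-55: 132, -50: 138, -45: 145, -40: 144, -35: 147, -30: 147, -25: 147, -20: 147, -15: 149, -10: 148, -5: 150, 0: 150, 5: 150, 10: 150, 15: 149, 20: 147, 25: 146, 30: 147, 35: 148, 40: 144, 45: 99, 50: 54, 55: 95}
```

View pics/f.png

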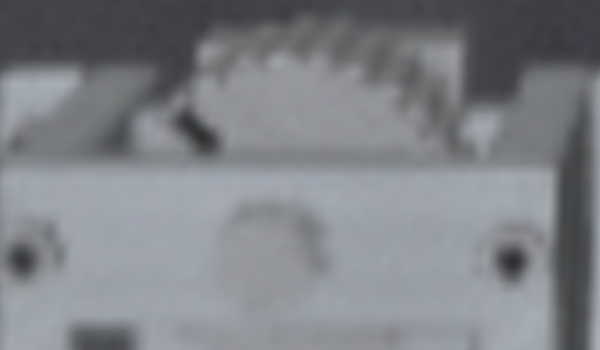

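The groove is now at about 50° on the -y side, at rectified (195,130), and the pin looks raised. I'll check the pin's height to tell 50° from 410°.

```bash
python3 - <<'E'
from h import *
RT=wpose();p=grab_frame("wrist")
for nm,xy in(("pin",(-.072,0)),("strapL",(-.072,.013)),("strapR",(-.072,-.013))):
    u,v=wpix(p,RT,[*(O+B.T@np.array(xy)),.108])
    zs=[wworld(p,RT,int(u)+i,int(v)+j)[2] for i in(-1,0,1) for j in (-2,-1,0,1)];print(nm,u,v,np.round(np.median(zs),4),np.round(zs,3).max())
E
```

```text
pin 193.27552321899464 210.50965096713932 0.1115 0.112
strapL 206.36505107115246 210.6133404168383 0.1069 0.107
strapR 180.42570356839167 210.38428713090627 0.1065 0.107
```

The pin is 4.7 mm above the strap, so the wheel has turned about 1.14 turns (410°), or 67° per stroke. Four more strokes, then another look.

```bash
python3 -m creep '[[[1,0.014,0,0.045,0,0,0],[1,0,-0.02,0.045,0,0,0],[1,0,-0.032,0.03,0,0,0],[1,0,0,0.028,0,0,0],[1,0,0,0,0,0,0],[1,0,0,0,0,0,0]]]'
python3 -c "
from h import *
print(tcp_s())"
python3 -m creep '[[[1,-0.015,0,0,0,0,0],[1,0,0,0,0,0,0],[1,0,-0.006,0,0,0,0],[1,0,-0.006,0,0,0,0],[1,0,-0.006,0,0,0,0],[1,0,0,0,0,0,0],[1,0.015,0,0,0,0,0],[1,0,0.018,0,0,0,0],[1,0,0,0,0,0,0]]]' | sed -n 2p
python3 -m creep '[[[1,-0.015,0,0,0,0,0],[1,0,0,0,0,0,0],[1,0,-0.006,0,0,0,0],[1,0,-0.006,0,0,0,0],[1,0,-0.006,0,0,0,0],[1,0,0,0,0,0,0],[1,0.015,0,0,0,0,0],[1,0,0.018,0,0,0,0],[1,0,0,0,0,0,0]]]' | sed -n 2p
python3 -m creep '[[[1,-0.015,0,0,0,0,0],[1,0,0,0,0,0,0],[1,0,-0.006,0,0,0,0],[1,0,-0.006,0,0,0,0],[1,0,-0.006,0,0,0,0],[1,0,0,0,0,0,0],[1,0.015,0,0,0,0,0],[1,0,0.018,0,0,0,0],[1,0,0,0,0,0,0]]]' | sed -n 2p
python3 -m creep '[[[1,-0.015,0,0,0,0,0],[1,0,0,0,0,0,0],[1,0,-0.006,0,0,0,0],[1,0,-0.006,0,0,0,0],[1,0,-0.006,0,0,0,0],[1,0,0,0,0,0,0],[1,0.015,0,0,0,0,0],[1,0,0.050,0,0,0,0],[1,0,0.02,-0.04,0,0,0],[1,0,0,-0.045,0,0,0]]]' | sed -n 2p
python3 -m creep '[[[1,-0.014,0,-0.045,0,0,0],[1,0,0,-0.018,0,0,0],[1,0,0,0,0,0,0],[1,0,0,0,0,0,0]]]'
python3 -c "
from h import *
print(tcp_s(),observe()['clock']);rect('g.png')"
```

```text
clock: 10.6
position: [0.4741, -0.0499, 0.0821]
tool_rot: [3.141, -0.002, -3.017]
force: [0.3, 1.7, 1.0]
grip_width: -0.0
finger_force: 0.0
[-0.11347914  0.00889546  0.08211436]
position: [0.475, -0.0477, 0.0838]
position: [0.4751, -0.0481, 0.0835]
position: [0.4751, -0.0484, 0.0832]
position: [0.4675, 0.0042, 0.1682]
clock: 14.7
position: [0.4822, 0.0032, 0.2308]
tool_rot: [-3.142, 0.001, -3.016]
force: [-0.6, -0.2, -0.9]
grip_width: -0.0002
finger_force: 0.0
[-0.09879693  0.06060751  0.23080318] 14.7
{-55: 132, -50: 136, -45: 131, -40: 96, -35: 68, -30: 109, -25: 145, -20: 150, -15: 149, -10: 149, -5: 150, 0: 151, 5: 152, 10: 150, 15: 150, 20: 151, 25: 151, 30: 150, 35: 150, 40: 149, 45: 146, 50: 141, 55: 137}
```

View pics/g.png

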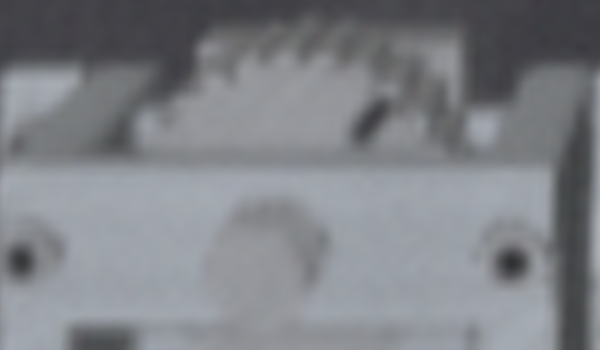

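The groove is at -36° (684° turned). One short 9 mm stroke should bring it to the front.

```bash
python3 -m creep '[[[1,0.014,0,0.045,0,0,0],[1,0,-0.026,0.040,0,0,0],[1,0,-0.030,0.03,0,0,0],[1,0,0,0.033,0,0,0],[1,0,0,0,0,0,0],[1,0,0,0,0,0,0]]]'|sed -n 2p
python3 -m creep '[[[1,-0.015,0,0,0,0,0],[1,0,0,0,0,0,0],[1,0,-0.0045,0,0,0,0],[1,0,-0.0045,0,0,0,0],[1,0,0,0,0,0,0],[1,0.015,0,0,0,0,0],[1,0,0.045,0,0,0,0],[1,0,0.02,-0.04,0,0,0],[1,0,0,-0.045,0,0,0]]]' | sed -n 2p
python3 -m creep '[[[1,-0.014,0,-0.045,0,0,0],[1,0,0,-0.018,0,0,0],[1,0,0,0,0,0,0],[1,0,0,0,0,0,0]]]'
python3 - <<'E'
from h import *
print(tcp_s(),observe()['clock']);p,RT,im=rect('i.png')
for nm,xy in(("pin",(-.072,0)),("strapL",(-.072,.013))):
    u,v=wpix(p,RT,[*(O+B.T@np.array(xy)),.111])
    print(nm,np.median([wworld(p,RT,int(u)+i,int(v)+j)[2] for i in(-1,0,1) for j in (-2,-1,0,1)]))
P=np.array([wworld(p,RT,u,v) for v in range(225,300) for u in range(150,245) if p["range_z"][v,u]>0])
q=np.c_[(P[:,:2]-O)@B.T,P[:,2]];t=q[(q[:,2]>.1)&(q[:,0]>-.04)&(q[:,0]<.03)];print("tab",len(t),np.percentile(t,[2,50,98],axis=0))
for z,w in ((.0855,.002),(.088,.0015)):
    k=q[abs(q[:,2]-z)<w];print(z,len(k),np.percentile(k,[2,98],axis=0) if len(k) else 0)
E
```

```text
position: [0.4745, -0.0538, 0.0822]
position: [0.4672, 0.005, 0.1692]
clock: 16.65
position: [0.482, 0.0039, 0.2316]
tool_rot: [3.141, 0.002, -3.016]
force: [0.6, -0.6, -0.8]
grip_width: 0.0003
finger_force: 0.0
[-0.098985    0.06132625  0.23155705] 16.65
{-55: 134, -50: 139, -45: 143, -40: 145, -35: 145, -30: 145, -25: 144, -20: 144, -15: 146, -10: 123, -5: 68, 0: 84, 5: 130, 10: 150, 15: 153, 20: 152, 25: 151, 30: 151, 35: 151, 40: 152, 45: 148, 50: 141, 55: 134}
pin 0.11366847364046141
strapL 0.10701679822855159
tab 321 [[-1.44451544e-02 -1.49640357e-02  1.00624220e-01]
 [-1.33168349e-02  6.83035840e-05  1.10980775e-01]
 [-8.93015174e-03  1.45134790e-02  1.15399625e-01]]
0.0855 707 [[-0.01421617 -0.06120274  0.08360926]
 [ 0.02628643  0.02286466  0.08740631]]
0.088 800 [[-0.01383106 -0.06023203  0.08657138]
 [ 0.02621483  0.02596292  0.08929551]]
```

Groove is at -3° (about 717°), the pin is 6.7 mm up, and the tab's back face is at x -0.0085 with its top at z 0.1155. Next I go over behind the tab and lower to z 0.097, about 9 mm above the plate.

```bash
python3 -m creep '[[[1,-0.040,-0.025,0,0,0,0],[1,-0.040,-0.025,0,0,0,0],[1,-0.030,-0.011,0,0,0,0],[1,0,0,0.04,0,0,0],[1,0,0,0.04,0,0,0],[1,0,0,0.02,0,0,0],[1,0,0,0,0,0,0],[1,0,0,0,0,0,0]]]'
python3 - <<'E'
from h import *
print(tcp_s(),observe()['clock'])
s=grab_frame("side");cv2.imwrite("pics/j.png",cv2.resize(s["image"][160:270,180:330],(750,550),interpolation=2)[:,:,::-1])
E
```

```text
clock: 17.5
position: [0.5986, -0.0435, 0.1305]
tool_rot: [-3.142, -0.001, -3.017]
force: [0.4, 0.3, 0.0]
grip_width: 0.0001
finger_force: 0.0
[ 0.01084623 -0.00026856  0.13047719] 17.5
```

View pics/j.png

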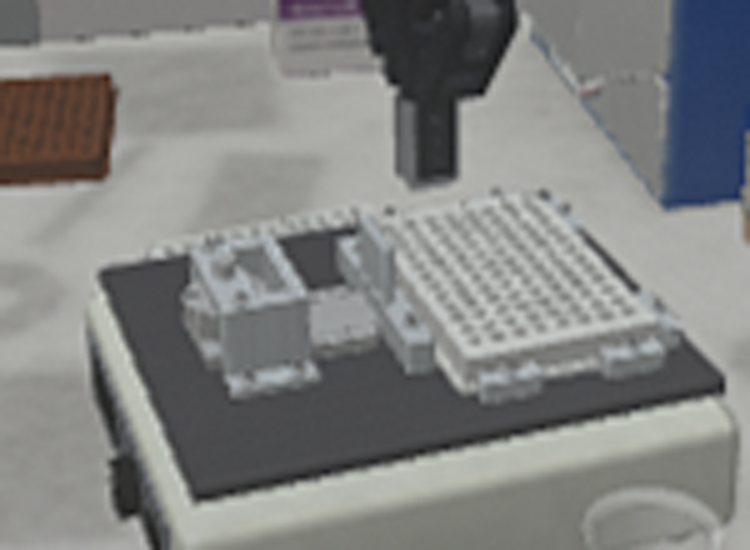

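The side crop shows the tip (425,180) above the plate's front rows, behind the tab (375,255). Lowering and pushing.

```bash
python3 -m creep '[[[1,0,0,0.02,0,0,0],[1,0,0,0.013,0,0,0],[1,0,0,0,0,0,0],[1,0.005,0,0,0,0,0],[1,0.003,0,0,0,0,0],[1,0.003,0,0,0,0,0],[1,0,0,0,0,0,0]]]'
python3 -c "
from h import *
print(tcp_s())"
python3 -m creep '[[[1,0.004,0,0,0,0,0],[1,0.004,0,0,0,0,0],[1,0.004,0,0,0,0,0],[1,0.004,0,0,0,0,0],[1,0,0,0,0,0,0]]]'
python3 -c "
from h import *
print(tcp_s())"
```

```text
clock: 18.25
position: [0.5877, -0.0449, 0.0979]
tool_rot: [-3.142, 0.001, -3.017]
force: [0.6, -0.2, -0.7]
grip_width: -0.0002
finger_force: 0.0
[-0.00013693 -0.00031682  0.0978923 ]
clock: 18.75
position: [0.5712, -0.0469, 0.0973]
tool_rot: [3.141, -0.001, -3.017]
force: [-1.0, 1.2, -1.2]
grip_width: -0.0
finger_force: 0.0
[-0.01676789 -0.00022925  0.09725988]
```

```bash
python3 -m creep '[[[1,0.003,0,0,0,0,0],[1,0.003,0,0,0,0,0]]]'|sed -n '2p;4p'
python3 -m creep '[[[1,0.003,0,0,0,0,0],[1,0,0,0,0,0,0]]]'|sed -n '2p;4p'
python3 - <<'E'
from h import *
print(tcp_s())
s=grab_frame("side");cv2.imwrite("pics/k.png",cv2.resize(s["image"][160:270,180:330],(750,550),interpolation=2)[:,:,::-1])
E
```

```text
position: [0.566, -0.0475, 0.0973]
force: [11.8, 1.8, -3.2]
position: [0.5659, -0.0475, 0.0977]
force: [21.1, 1.4, -15.4]
[-0.02210662 -0.00014224  0.09766312]
```

View pics/k.png

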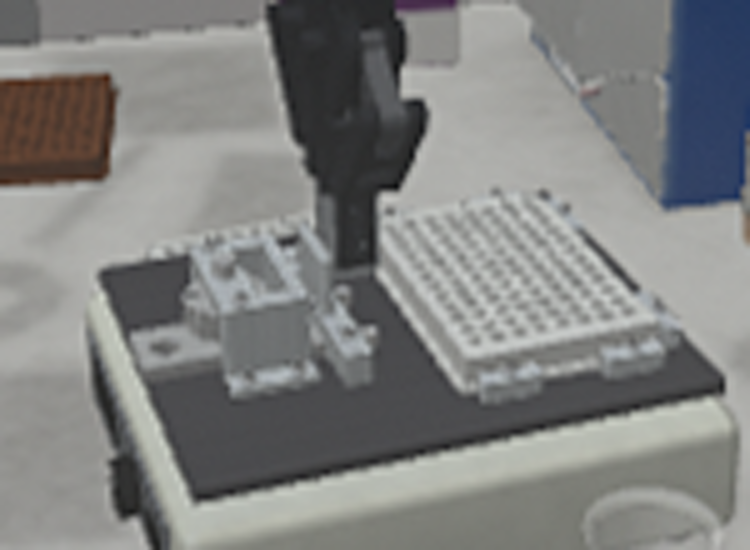

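The jaw is fully back: tab at (315,260), hard stop felt at 21 N with the TCP at -0.022 as expected. The plate is still in its nest. I'll back off, raise, verify and hand in.

```bash
python3 -m creep '[[[1,-0.006,0,0,0,0,0],[1,-0.004,0,0,0,0,0],[1,0,0,-0.03,0,0,0],[1,0,0,-0.045,0,0,0],[1,0,0.03,-0.04,0,0,0],[1,0.04,0.03,-0.02,0,0,0],[1,0.04,0,0,0,0,0],[1,0,0,0,0,0,0],[1,0,0,0,0,0,0]]]'
python3 - <<'E'
from h import *
print(tcp_s());p,RT,im=rect('l.png')
P=np.array([wworld(p,RT,u,v) for v in range(190,300) for u in range(120,245) if p["range_z"][v,u]>0])
q=np.c_[(P[:,:2]-O)@B.T,P[:,2]];t=q[(q[:,2]>.1)&(q[:,0]>-.042)&(q[:,0]<.03)&(abs(q[:,1])<.02)];print("tab",len(t),np.percentile(t,[2,50,98],axis=0))
k=q[(abs(q[:,2]-.0865)<.003)&(q[:,0]>-.02)];print("plate",len(k),np.percentile(k,[1,99],axis=0))
E
```

```text
clock: 20.1
position: [0.4889, 0.0011, 0.2313]
tool_rot: [3.141, 0.0, -3.017]
force: [0.7, 0.4, -0.1]
grip_width: -0.0002
finger_force: 0.0
[-0.09243478  0.05768313  0.23129967]
{-55: 135, -50: 140, -45: 145, -40: 146, -35: 146, -30: 144, -25: 143, -20: 145, -15: 144, -10: 120, -5: 72, 0: 85, 5: 130, 10: 148, 15: 153, 20: 152, 25: 151, 30: 152, 35: 151, 40: 151, 45: 150, 50: 141, 55: 135}
tab 320 [[-0.03914973 -0.01531022  0.10124673]
 [-0.03819725  0.00033414  0.11213711]
 [-0.03377071  0.0143357   0.11511184]]
plate 1016 [[ 0.00331984 -0.06677696  0.08387345]
 [ 0.03106812  0.02061185  0.08843018]]
```

The tab moved 25 mm, the groove is unchanged at -3°, and the plate is in place.

```bash
python3 -c "
from workcell import *
print(job_done())"
```

```text
the job is handed in; nothing more can be done
None
```

I handed the job in at about 20 s: the thumbwheel is two turns out (groove about 3° short of front), the pin stands 6.7 mm above the strap, the clamp jaw is 25 mm back against its stop, and the plate still lies in its nest.

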